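# Check the brass ball under two gauge pointers in a tilting trough

### The job

Take the leather-lined trough by the steel cross bar at its free end, lift it off its rest and tilt it so that the brass ball rolls gently to directly below the tip of the gauge pointer nearer the hinge and lies still there, within a centimetre, for at least four seconds of inspection; then roll it back to directly below the pointer nearer the bar and let it lie still there, just as exactly, for another four seconds. Do not touch the ball, let it run into the stop at the hinge end, or shove the copper beaker or the brush beside the stand. Finish while still holding the trough near level, clear of its rest, with the ball lying still under the second pointer.

Things in the scene. Friction and masses are not known exactly. Their poses are not given: they have to be found in the camera images.
- ball: Solid brass ball, radius 25 mm, nominal mass 0.5 kg; origin at its centre. It starts in the trough against the bar-end stop. On the leather it gains 7 m/s2 per rad of tilt less resistance (varies): nominally it stays put below 0.018 rad, at a steady 0.05 rad it settles at 0.11 m/s, at 0.07 rad at 0.17 m/s (time constant 0.45 s); on the level it coasts 25 mm from 0.1 m/s.
- trough (a joint): Tilt of the trough in rad: 0 is level, positive with the bar end raised (the ball then rolls towards the hinge), range -0.12 to 0.12. It starts at -0.12, lying on its rest with the bar end low, and falls back there by its own weight when let go (trough mass 0.6 kg nominal, free hinge, slight damping 0.15 N m s/rad).
- stand: Fixed wooden stand; origin under the middle of its base board, 110 x 460 mm, y along the trough towards the hinge (at y = +200 mm). Its trough is a leather-lined wooden channel: flat floor 25 mm below the hinge axis, inner width 54 mm, walls 22 mm high, open above, inner length 380 mm between the hinge-end stop (at the hinge axis) and the bar-end stop.
- trough_hinge (a point): Mid-point of the trough's hinge axis, 170 mm above the table. It turns with the trough: at tilt 0 z is up, x is the level hinge axis, and the trough runs from here towards -y, to the bar. The centre of the ball lying in the trough is on the straight line from here to the bar's centre; at 25 mm from here it touches the hinge-end stop.
- trough_bar (a point): Centre of the round steel cross bar (diameter 14 mm, 94 mm long, parallel to the hinge axis) at the free end of the trough, 443 mm from the hinge axis, 55 mm beyond the trough's end, between two thin side arms 94 mm apart. The bar can turn between the fingers; about 8 N lifts it. Its axes are those of the trough.
- pointer_far (a point): Lower end of the thin vertical steel pointer on the arm of the surface gauge nearer the hinge. The gauge stands on the table beyond the trough (steel foot of 72 mm, column 330 mm tall). The tip hangs over the trough's centre line, 245 mm above the table, 50 mm above the ball's top when level, 90 to 140 mm from the hinge axis along the trough. The ball is to be checked here first.
- pointer_near (a point): Lower end of the pointer of the second, identical gauge, nearer the bar: 215 to 265 mm from the hinge axis along the trough, otherwise as the first. The ball is to be checked here second and stays here.
- beaker: Bystander: loose copper beaker, radius 36 mm, 90 mm tall, standing beyond the trough near its hinge end; origin at the centre of its foot. Leave it where it is.
- brush: Bystander: loose brush lying beside the stand on the robot's side; origin on its underside near the middle. Leave it where it is.
There are look-alikes about, which are no part of the job. What is shaped like the ball but blue is not meant.

How it is judged:
By the outcome, as a careful person would: the job done as asked, in the order asked, and still so for the second after the job is handed in, while the arm keeps its last pose, push and grip.
It also fails if it takes over 58 s, if anything falls off the work surface, if the arm or the gripper's body presses on something with over 40 N, if the wrist force passes 120 N, or if a joint passes its speed limit or range.

### The arm

A 6-joint arm with a two-finger parallel gripper is mounted at the origin on the work surface. World frame = base frame: x ahead of the robot, y to its left, z up, the work surface at z = 0. Lengths are in mm, angles in rad, forces in N, time in s.
With the tool pointing down it reaches from about 350 to 775 mm from the base axis. Payload 5.5 kg.
Tool frame: the origin (TCP) lies on the front face of the gripper's body, between the roots of the fingers; the fingertips stand 73 mm ahead of it and the grasp point (between the pads) lies 54 mm ahead of it; z points along the fingers, y is the line along which they close (so a half turn about z gives the same grasp; the last joint's range is limited). The gripper opens to 85 mm and grips with 20 to 120 N. Pads are 22 mm wide; open, the fingers measure 114 mm over their backs; the gripper's body (76 mm by 85 mm) begins 54 mm behind the grasp point. The pads swing forward as they close: fully open they stand 13 mm farther back than shut.
Start: joints at [1.042, 0.313, 0.046, 1.304, 0, 1.431], TCP at [217.994, 532.111, 303.923] pointing down, gripper open.
Joint ranges: [-2.76, 2.76], [-0.86, 1.69], [-1.03, 1.26], [-2.2, 2.34], [-1.47, 1.5], [-3.14, 3.14]. Speed limits (rad/s): [2.57, 2.57, 3.14, 3.14, 3.14, 3.14].

### API

Orientations are given as a unit quaternion [x, y, z, w].
In Python, from plant import env gives the robot as it stands.
- The arm moves only by the tool jog_arm, never from a script. Its argument "steps" is a list of rows, each a list of 4 numbers: the shift along the tool's x, y, z scaled (see below), then the turn about the tool's z scaled (see below). In form: [[x, y, z, spin], ...]. A call has exactly 8 rows; each row shifts and turns the commanded pose from where the row before left it, along the tool's axes as they then stand; what a row does not reach is not made up. The controller multiplies each number of a shift by 20 mm and each number of a turn by 0.15 rad. A row lasts 1/10 s, in which the tool goes at most 50 mm and 8.59 degrees, less where a joint would pass 70% of its speed; a pose out of reach is approached as far as the arm can. A call with a number of a shift or a turn outside -1 to 1 is refused whole. A call with a gripper value outside its range is refused whole. "grip" is the opening, from -1 (shut) to 1 (fully open), set as the call begins (left out, the last holds). The fingers move at their own pace and stop on an object; the grip force is fixed at half the most. Time passes only in rows, so rows that do not move let the fingers close, or fill a call up. It gives the time, the measured TCP pose, the force, the opening and the grip force at its end, in the units of the state.
- env.get_obs(): the state, without advancing time (a new reading comes with each control period).
- env.camera(name): name is "side" or "top"; returns the picture (400x640x3 uint8, red, green, blue); there is no depth.
- env.camera_params(name): a dict with "intrinsics" (3x3 intrinsics, pixels), "world_from_camera" (4x4, takes a point from camera to world coordinates). Camera axes: x right, y down, z forward; pixel columns grow to the right and rows downward; lengths in mm; the calibration is good to about 2 mm. A picture is of the moment at which its call begins. camera_params takes no time and is no camera call.
- env.close_job(): hands the job in; it is judged then, once.
The state is a dict: "time": time; "q": joint angles; "joint_velocities": joint speeds; "effort": joint torques, N m; "tcp_pos": TCP position; "tool_rot": TCP orientation; "ft_force": force on the tool from outside, world axes, zero at the start; "wrist_torque": the same for the moment, N m; "opening": opening from 0.0 (shut) to 1.0 (fully open); "gripper_force": force on a finger pad.
Only numpy, scipy, OpenCV 4.12 (cv2) and the standard library are available. Lean on these libraries where they do the work, as an engineer would, in place of code of your own. Each camera call takes 0.05 s, during which the arm holds its last target. There are 200 camera calls.

## Working session

There is one attempt and no reset: what is moved stays moved. The work goes in short steps, Python scripts to look and compute and a tool call to move; the robot and the scene stay as the last step left them, time stands still between calls to the robot, and variables do not carry over. Pictures are saved under pics/ and viewed, at most 10 in all, crops included, and the job is handed in when it is done.

Besides the shell and the picture viewer there is one more tool, called after "Request:" as name(argument=value, ...) on one line, values as JSON. jog_arm: Moves the arm, as the interface text tells. Its arguments: {"type":"object","properties":{"steps":{"type":"array"},"grip":{"type":"number"}},"required":["steps"]}

```bash
mkdir -p pics; ls; python3 - <<'E'
from plant import env
import cv2,numpy as np
for n in("side","top"):
    cv2.imwrite(f"pics/{n}0.png",env.camera(n)[:,:,::-1])
    p=env.camera_params(n);print(n,np.round(p["intrinsics"],1).tolist(),np.round(p["world_from_camera"],3).tolist())
o=env.get_obs()
for k in o:print(k,o[k])
E
```

```text
pics
side [[433.2, 0.0, 327.2], [0.0, 433.2, 196.6], [0.0, 0.0, 1.0]] [[0.814, -0.446, 0.372, 253.444], [-0.58, -0.605, 0.546, -480.385], [-0.019, -0.66, -0.751, 784.509], [0.0, 0.0, 0.0, 1.0]]
top [[400.5, 0.0, 315.6], [0.0, 400.5, 203.9], [0.0, 0.0, 1.0]] [[0.008, -0.984, 0.176, 405.105], [-1.0, -0.007, 0.009, 7.68], [-0.008, -0.176, -0.984, 997.586], [0.0, 0.0, 0.0, 1.0]]
time 0.1
q [1.04244468e+00 3.13928982e-01 4.51199862e-02 1.30358047e+00
 2.22420352e-05 1.43120587e+00]
joint_velocities [ 0.00026722 -0.00259578  0.00204412 -0.00151849 -0.0011418   0.00041572]
effort [ 2.19380665e-03 -4.81728387e+01  2.99242741e+01  1.27239604e-02
 -1.63083241e-04  1.23456471e-05]
tcp_pos [217.78664214 531.81627774 303.10704242]
tool_rot [ 1.93158783e-01  9.81167187e-01 -7.48911496e-04 -2.71619643e-04]
ft_force [-0.22384944 -0.37125394 -0.15249091]
wrist_torque [-0.01813627  0.0091136  -0.00184366]
gripper_force 0.0
opening 1.002238394611635
```

View pics/side0.png

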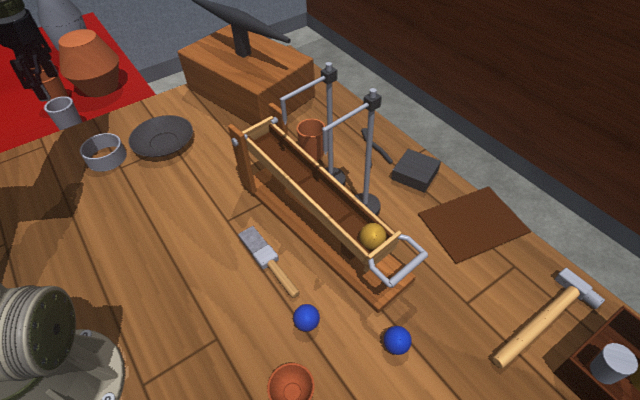

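View pics/top0.png

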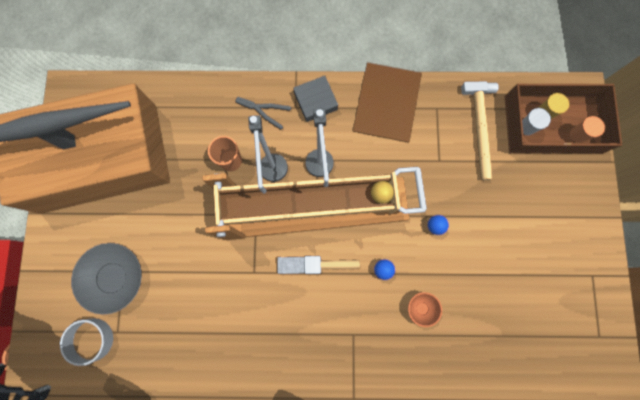

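The side view shows the ball at about (373,236), the bar near (408,268), and the pointer tips near (283,122) and (326,152). In the top view the ball is at (382,191), the bar near (421,190), and the hinge near (217,207). I'll zoom in for exact pixels.

```bash
python3 - <<'E'
import cv2
s=cv2.imread("pics/side0.png");t=cv2.imread("pics/top0.png")
cv2.imwrite("pics/s1.png",cv2.resize(s[90:290,225:435],None,fx=3.8*.78,fy=3*.99,interpolation=cv2.INTER_CUBIC) if 0 else cv2.resize(s[90:290,230:430],(600,600),interpolation=cv2.INTER_CUBIC))
cv2.imwrite("pics/t1.png",cv2.resize(t[105:245,200:440],(800,467),interpolation=cv2.INTER_CUBIC))
E
```

```text
(no output)
```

View pics/s1.png

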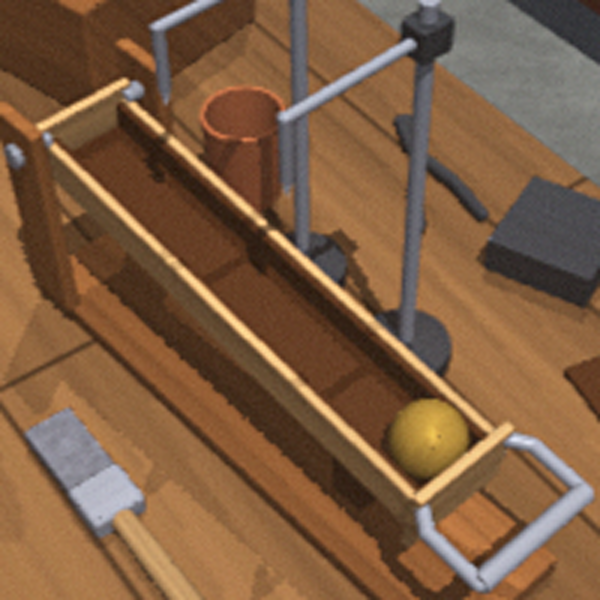

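View pics/t1.png

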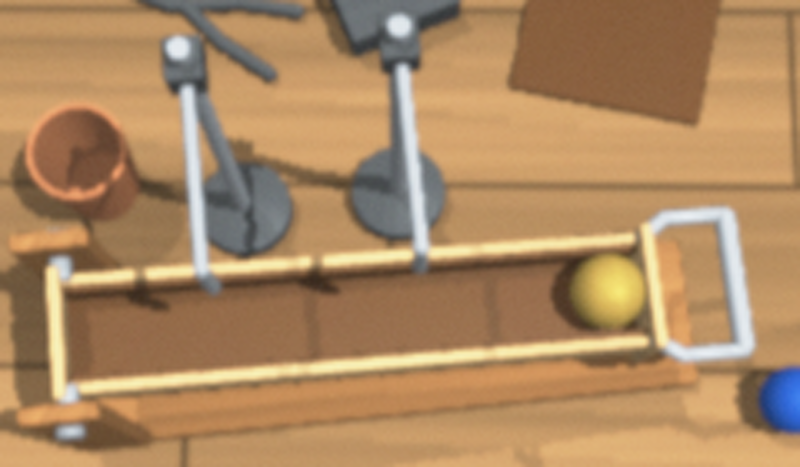

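The zoom shows these crop pixels:

| Point | Side crop | Top crop |
|---|---|---|
| Bar ends | (482,582), (588,493) | (728,212), (745,350) |
| Hinge pins | (48,140), (131,91) | (67,396), (60,266) |
| Far pointer tip | (165,98) | (212,289) |
| Near pointer tip | (288,190) | (421,268) |

```bash
cat > h.py <<'E'
from plant import env
import numpy as np,cv2
P={n:env.camera_params(n) for n in("side","top")}
def ray(n,u,v):
    T=np.array(P[n]["world_from_camera"]);d=T[:3,:3]@np.linalg.inv(P[n]["intrinsics"])@[u,v,1]
    return T[:3,3],d/np.linalg.norm(d)
def tri(s,t):
    a,d=ray("side",*s);b,e=ray("top",*t)
    k=np.linalg.lstsq(np.c_[d,-e],b-a,rcond=None)[0]
    p,q=a+k[0]*d,b+k[1]*e
    return (p+q)/2,np.linalg.norm(p-q)
def onz(n,u,v,z):
    a,d=ray(n,u,v);return a+d*(z-a[2])/d[2]
def gold(n):
    im=env.camera(n);return goldim(im)
def goldim(im):
    h=cv2.cvtColor(im,cv2.COLOR_RGB2HSV)
    return cv2.inRange(h,(20,130,60),(32,255,255))
E
python3 - <<'E'
from h import *
S=lambda u,v:(230+u/3-.33,90+v/3-.33)
T=lambda u,v:(200+u*.3-.35,105+v*.3-.35)
pts=dict(bar1=((482,582),(745,350)),bar2=((588,493),(728,212)),h1=((48,140),(67,396)),h2=((131,91),(60,266)),far=((165,98),(212,289)),near=((288,190),(421,268)),ball=((428,438),(607,291)))
R={}
for k,(s,t) in pts.items():
    p,e=tri(S(*s),T(*t));R[k]=p;print(k,np.round(p,1),round(e,1), "z245/170:",np.round(onz("side",*S(*s),{'far':245,'near':245}.get(k,170)),1),np.round(onz("top",*T(*t),{'far':245,'near':245}.get(k,170)),1))
h=(R['h1']+R['h2'])/2;b=(R['bar1']+R['bar2'])/2
print(h,b,np.linalg.norm(h-b),h+(b-h)*0)
u=(b-h)[:2];u/=np.linalg.norm(u);w=np.array([-u[1],u[0]]);print("dir",u,np.arctan2(u[1],u[0]),(R['bar2']-R['bar1'])/np.linalg.norm(R['bar2']-R['bar1']))
for k in('far','near','ball'):print(k,(R[k][:2]-h[:2])@u,(R[k][:2]-h[:2])@w)
for n in('side','top'):
    m=cv2.imread(f"pics/{n}0.png")[:,:,::-1];g=goldim(m.copy())
    nb,l,st,c=cv2.connectedComponentsWithStats(g)
    for i in range(1,nb):
        if st[i,4]>80:print(n,st[i],c[i])
E
```

```text
bar1 [ 553.3 -224.2  117.2] 3.6 z245/170: [ 531.2 -244.9  170. ] [ 542.8 -209.5  170. ]
bar2 [ 647.2 -215.8  116.8] 1.0 z245/170: [ 616.3 -237.   170. ] [ 632.1 -202.1  170. ]
h1 [513.7 214.1 169.1] 6.3 z245/170: [516.3 212.2 170. ] [510.6 214.9 170. ]
h2 [593.3 223.6 170.5] 1.0 z245/170: [593.1 224.3 170. ] [593.9 223.6 170. ]
far [563.4 114.9 248.5] 0.7 z245/170: [565.7 118.7 245. ] [563.8 115.5 245. ]
near [576.2  -5.  249.8] 0.7 z245/170: [579.5  -0.7 245. ] [577.   -4.9 245. ]
ball [ 590.  -131.2  126.1] 1.5 z245/170: [ 568.3 -154.6  170. ] [ 580.  -123.9  170. ]
[553.48015954 218.84690362 169.79912339] [ 600.21446271 -220.00453016  117.00735649] 444.47907338680557 [553.48015954 218.84690362 169.79912339]
dir [ 0.10589355 -0.99437747] -1.464703861734575 [ 0.99609333  0.08821265 -0.00407413]
far 104.43773741856243 -1.1843696580567327
near 224.97871576630305 -1.1140837533708734
ball 351.90109041744074 -0.7605450450528117
side [360 223  26  25 366] [373.13934426 233.86612022]
top [541  92  28  25 420] [556.2        103.55714286]
top [371 181  23  22 401] [382.12219451 191.69825436]
```

Everything matches the given sizes: hinge z is 170 mm, hinge to bar is 444 mm, tip z is about 248 mm, and the ball is at 352 mm. The targets are 104.5 mm and 225 mm from the hinge. I'll approach the bar on the robot's side of the gauges.

Request:
jog_arm(steps=[[0,0,0,-0.825],[0,0,0,-0.825],[0,0,0,-0.825],[0,0,0,-0.825],[0,-0.5,0,0],[-0.23,-1,0,0],[-0.23,-1,0,0],[-0.23,-1,0,0]], grip=0.18)

```text
time: 0.9
tcp_pos: [239.0, 462.5, 303.5]
tool_rot: [-0.052, 0.999, -0.0, -0.0]
ft_force: [0.1, 0.2, 0.1]
opening: 0.592
gripper_force: 0.0
```

Request:
jog_arm(steps=[[-0.23,-1,0,0],[-0.23,-1,0,0],[-0.23,-1,0,0],[-0.23,-1,0,0],[-0.23,-1,0,0],[-0.23,-1,0,0],[-0.23,-1,0,0],[-0.23,-1,0,0]])

```text
time: 1.7
tcp_pos: [292.4, 307.3, 303.7]
tool_rot: [-0.051, 0.999, -0.0, -0.0]
ft_force: [0.4, -0.4, 0.4]
opening: 0.594
gripper_force: 0.0
```

Request:
jog_arm(steps=[[-0.23,-1,0,0],[-0.23,-1,0,0],[-0.23,-1,0,0],[-0.23,-1,0,0],[-0.23,-1,0,0],[-0.23,-1,0,0],[-0.23,-1,0,0],[-0.23,-1,0,0]])

```text
time: 2.5
tcp_pos: [345.7, 152.4, 303.7]
tool_rot: [-0.051, 0.999, -0.0, -0.0]
ft_force: [0.4, 0.5, 0.1]
opening: 0.591
gripper_force: 0.0
```

Request:
jog_arm(steps=[[-0.23,-1,0,0],[-0.23,-1,0,0],[-0.23,-1,0,0],[-0.23,-1,0,0],[-0.23,-1,0,0],[-0.23,-1,0,0],[-0.23,-1,0,0],[-0.23,-1,0,0]])

```text
time: 3.3
tcp_pos: [399.2, -2.6, 303.7]
tool_rot: [-0.051, 0.999, 0.0, -0.0]
ft_force: [1.0, 0.6, -0.0]
opening: 0.592
gripper_force: 0.0
```

Request:
jog_arm(steps=[[-0.23,-1,0,0],[-0.23,-1,0,0],[-0.23,-1,0,0],[-0.23,-1,0,0],[-0.23,-1,0,0],[-0.23,-1,0,0],[-0.23,-1,0,0],[0,0,0,0]])

```text
time: 4.1
tcp_pos: [446.7, -139.2, 303.5]
tool_rot: [-0.05, 0.999, -0.0, -0.0]
ft_force: [-0.6, 0.9, -1.1]
opening: 0.588
gripper_force: 0.0
```

Request:
jog_arm(steps=[[-0.9,-0.6,0.4,0],[-0.9,-0.6,0.4,0],[-0.9,-0.6,0.4,0],[-0.9,-0.6,0.4,0],[-0.9,-0.6,0.4,0],[-0.9,-0.6,0.4,0],[-0.9,-0.6,0.4,0],[-0.9,-0.6,0.4,-0.03]])

```text
time: 4.9
tcp_pos: [599.9, -217.0, 239.4]
tool_rot: [-0.054, 0.999, 0.0, -0.0]
ft_force: [0.4, 0.0, 0.1]
opening: 0.588
gripper_force: 0.0
```

Request:
jog_arm(steps=[[0,0,0,0],[0,0,0.5,0],[0,0,0.5,0],[0,0,0.5,0],[0,0,0,0],[0,0,0,0],[0,0,0,0],[0,0,0,0]])

```text
time: 5.7
tcp_pos: [600.3, -217.7, 210.5]
tool_rot: [-0.055, 0.998, -0.0, 0.001]
ft_force: [1.1, 0.2, -0.3]
opening: 0.594
gripper_force: 0.0
```

```bash
python3 - <<'E'
from h import *
s=env.camera("side");t=env.camera("top")
a=cv2.resize(s[170:320,320:480],(400,375),interpolation=cv2.INTER_CUBIC);b=cv2.resize(t[130:280,340:500],(400,375),interpolation=cv2.INTER_CUBIC)
cv2.imwrite("pics/g1.png",np.hstack([a,b])[:,:,::-1]);o=env.get_obs();print(o["tcp_pos"],o["time"],o["q"])
E
```

```text
[ 600.23693182 -217.73841002  210.36847537] 5.8 [-4.73656221e-01  4.73727034e-01  5.39255442e-02  1.15010544e+00
  1.18919010e-04 -5.84271853e-01]
```

View pics/g1.png

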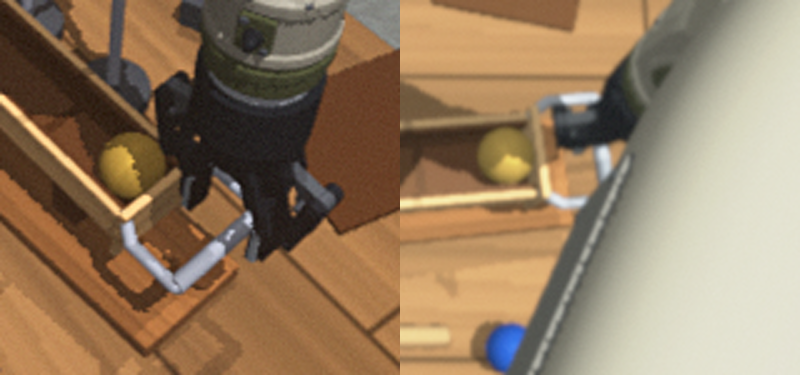

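The picture shows the fingers straddling the bar, near (235,235) in the left crop, and clear of the trough's end plate. I'll descend 39 mm and grip.

Request:
jog_arm(steps=[[0,-0.1,0.5,0],[0,0,0.5,0],[0,0,0.5,0],[0,0,0.45,0],[0,0,0,0],[0,0,0,0],[0,0,0,0],[0,0,0,0]])

```text
time: 6.6
tcp_pos: [600.6, -219.7, 171.5]
tool_rot: [-0.055, 0.998, -0.0, 0.001]
ft_force: [0.6, -0.1, -0.2]
opening: 0.586
gripper_force: 0.0
```

Request:
jog_arm(steps=[[0,0,0,0],[0,0,0,0],[0,0,0,0],[0,0,0,0],[0,0,0,0],[0,0,0,0],[0,0,0,0],[0,0,0,0]], grip=-1)

```text
time: 7.4
tcp_pos: [600.2, -218.0, 171.4]
tool_rot: [-0.056, 0.998, 0.001, 0.0]
ft_force: [-0.4, 5.9, 3.8]
opening: 0.141
gripper_force: 58.5
```

Gripped: the opening is about 12 mm and the grip force 58 N. Next I'll lift to level, which puts the TCP at z of about 224.4.

Request:
jog_arm(steps=[[0,-0.05,-0.44,0],[0,-0.04,-0.44,0],[0,-0.03,-0.44,0],[0,-0.02,-0.44,0],[0,-0.02,-0.44,0],[0,0,-0.44,0],[0,0,0,0],[0,0,0,0]])

```text
time: 8.2
tcp_pos: [600.5, -221.3, 222.5]
tool_rot: [-0.056, 0.998, 0.002, -0.0]
ft_force: [2.5, 4.2, -6.8]
opening: 0.143
gripper_force: 58.4
```

```bash
cat >> h.py <<'E'
H=np.array([553.5,218.8,170.]);U=np.array([.1059,-.9944,0.])
def proj(n,p):
    T=np.linalg.inv(P[n]["world_from_camera"]);c=(T@np.r_[p,1])[:3];c=np.array(P[n]["intrinsics"])@c;return c[:2]/c[2]
def meas(out=None):
    o=env.get_obs();th=np.arcsin((o["tcp_pos"][2]-224.4)/443)
    d=U*np.cos(th)+np.array([0,0,np.sin(th)]);w=np.array([U[1],-U[0],0])
    print("t %.2f th %.4f F %s"%(o["time"],th,np.round(o["ft_force"],1)))
    for n in("side","top"):
        im=env.camera(n)
        if out:cv2.imwrite(f"pics/{out}_{n}.png",im[:,:,::-1])
        roi=np.zeros(im.shape[:2],np.uint8)
        q=[proj(n,H+d*a+w*b+[0,0,c]) for a in(5,375) for b in(-22,22) for c in(-22,22)]
        cv2.fillConvexPoly(roi,cv2.convexHull(np.array(q,np.float32)).astype(int),255)
        h=cv2.cvtColor(im,cv2.COLOR_RGB2HSV)
        m=cv2.inRange(h,(20,140,45),(34,255,255))&roi
        m=cv2.morphologyEx(m,cv2.MORPH_OPEN,np.ones((3,3),np.uint8))
        nb,l,st,c=cv2.connectedComponentsWithStats(m)
        if nb<2:print(n,"none");continue
        i=1+np.argmax(st[1:,4]);(u,v),r=cv2.minEnclosingCircle(np.argwhere(l==i)[:,::-1].astype(np.float32))
        # ray closest to the trough line
        a,e=ray(n,u,v);k=np.linalg.lstsq(np.c_[d,-e],a-H,rcond=None)[0];s=k[0]
        print(n,"px",round(u,1),round(v,1),"r",round(r,1),"area",st[i,4],"miss",round(np.linalg.norm(H+d*s-a-e*k[1]),1),"horiz s %.1f"%(s*np.cos(th)))
E
python3 -c "
from h import *
meas('l1')"
```

```text
t 8.20 th -0.0044 F [ 2.5  4.2 -6.8]
side px 371.5 226.0 r 6.3 area 74 miss 8.5 horiz s 354.1
top px 386.0 188.6 r 11.1 area 296 miss 3.4 horiz s 353.9
```

Request:
jog_arm(steps=[[0,0,-0.25,0],[0,0,-0.25,0],[0,0,-0.25,0],[0,0,-0.25,0],[0,0,0,0],[0,0,0,0],[0,0,0,0],[0,0,0,0]])

```text
time: 9.1
tcp_pos: [600.5, -221.0, 242.1]
tool_rot: [-0.056, 0.998, 0.002, -0.001]
ft_force: [2.4, 4.7, -6.9]
opening: 0.144
gripper_force: 58.4
```

```bash
python3 -c "
from h import *
meas()"
```

```text
t 9.10 th 0.0399 F [ 2.4  4.7 -6.9]
side px 366.5 214.0 r 8.2 area 83 miss 5.3 horiz s 337.2
top px 380.2 186.3 r 11.7 area 363 miss 0.4 horiz s 339.5
```

Request:
jog_arm(steps=[[0,0,0,0],[0,0,0,0],[0,0,0,0],[0,0,0,0],[0,0,0,0],[0,0,0,0],[0,0,0,0],[0,0,0,0]])

```text
time: 10.0
tcp_pos: [600.5, -221.0, 242.2]
tool_rot: [-0.056, 0.998, 0.002, -0.001]
ft_force: [2.4, 5.3, -6.8]
opening: 0.141
gripper_force: 58.4
```

```bash
python3 -c "
from h import *
meas()"
```

```text
t 10.00 th 0.0401 F [ 2.4  5.3 -6.8]
side px 346.5 199.1 r 7.6 area 69 miss 6.1 horiz s 285.8
top px 352.4 189.7 r 11.3 area 300 miss 1.2 horiz s 281.3
```

Request:
jog_arm(steps=[[0,0,0,0],[0,0,0,0],[0,0,0,0],[0,0,0,0],[0,0,0,0],[0,0,0,0],[0,0,0,0],[0,0,0,0]])

```text
time: 10.9
tcp_pos: [600.5, -221.0, 242.3]
tool_rot: [-0.056, 0.998, 0.002, -0.0]
ft_force: [2.1, 4.5, -5.8]
opening: 0.141
gripper_force: 58.5
```

```bash
python3 -c "
from h import *
meas()"
```

```text
t 10.90 th 0.0404 F [ 2.1  4.5 -5.8]
side none
top px 318.0 192.9 r 9.9 area 220 miss 0.3 horiz s 209.5
```

Request:
jog_arm(steps=[[0,0,0,0],[0,0,0,0],[0,0,0,0],[0,0,0,0],[0,0,0,0],[0,0,0,0],[0,0,0,0],[0,0,0.3,0]])

```text
time: 11.8
tcp_pos: [600.5, -221.1, 237.2]
tool_rot: [-0.056, 0.998, 0.002, -0.0]
ft_force: [1.0, 4.5, -3.3]
opening: 0.14
gripper_force: 58.7
```

```bash
python3 -c "
from h import *
meas()"
```

```text
t 11.80 th 0.0288 F [ 1.   4.5 -3.3]
side px 300.5 154.5 r 8.6 area 84 miss 9.3 horiz s 135.5
top px 285.5 196.5 r 11.3 area 286 miss 0.4 horiz s 140.9
```

Request:
jog_arm(steps=[[0,0,0,0],[0,0,0.3,0],[0,0,0.3,0],[0,0,0,0],[0,0,0,0],[0,0,0,0],[0,0,0,0],[0,0,0,0]])

```text
time: 12.7
tcp_pos: [600.5, -221.2, 224.8]
tool_rot: [-0.056, 0.998, 0.002, -0.0]
ft_force: [1.9, 5.2, -4.1]
opening: 0.135
gripper_force: 58.9
```

```bash
python3 -c "
from h import *
meas();meas('f1')"
```

```text
t 12.70 th 0.0009 F [ 1.9  5.2 -4.1]
side px 290.8 153.0 r 10.0 area 224 miss 1.2 horiz s 111.1
top px 275.0 198.5 r 11.3 area 340 miss 1.7 horiz s 118.4
t 12.80 th 0.0010 F [ 1.8  4.6 -4.3]
side px 291.8 152.4 r 9.5 area 226 miss 3.5 horiz s 112.2
top px 274.9 198.7 r 11.5 area 348 miss 2.0 horiz s 118.0
```

```bash
python3 - <<'E'
import cv2,numpy as np
s=cv2.imread("pics/f1_side.png");t=cv2.imread("pics/f1_top.png")
c=lambda im,x,y:cv2.resize(im[y:y+80,x:x+80],(400,400),interpolation=cv2.INTER_CUBIC)
cv2.imwrite("pics/f1.png",np.hstack([c(s,255,110),c(t,235,155)]))
E
```

```text
(no output)
```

View pics/f1.png

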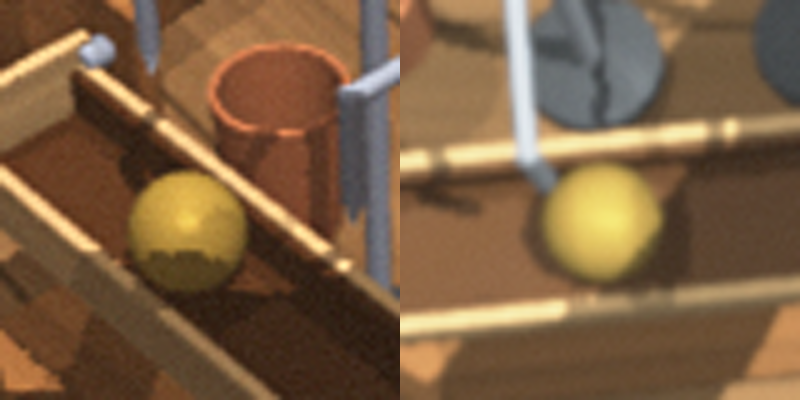

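The view shows:

| Point | Side crop | Top crop |
|---|---|---|
| Ball centre | (188,232) | (202,222) |
| Far tip, sharper than I picked before | (151,72) | (150,190) |
| Near tip | (354,220) | not seen |

I'll re-triangulate with these.

```bash
python3 - <<'E'
from h import *
S=lambda u,v:(255+u/5-.4,110+v/5-.4)
T=lambda u,v:(235+u/5-.4,155+v/5-.4)
for k,s,t,z in(("ball",(188,232),(202,222),170),("far",(151,72),(150,190),245)):
    p,e=tri(S(*s),T(*t));q=[onz("side",*S(*s),z),onz("top",*T(*t),z)]
    print(k,np.round(p,1),round(e,1),"s",[round(float((x-H)@U),1) for x in(p,*q)])
# near tip with side only: plane z=245, and along vertical centreplane
x=onz("side",*S(354,220),245);print("near side",x,(x-H)@U)
t=cv2.imread("pics/f1_top.png");cv2.imwrite("pics/n1.png",np.hstack([cv2.resize(t[160:220,290:370],(560,420),interpolation=cv2.INTER_CUBIC)]))
E
```

```text
ball [564.1 100.9 169. ] 1.2 s [118.4, 119.5, 118.2]
far [561.6 112.3 246.8] 1.3 s [106.7, 105.0, 106.2]
near side [578.15195857  -1.73884682 245.        ] 221.9144716920566
```

View pics/n1.png

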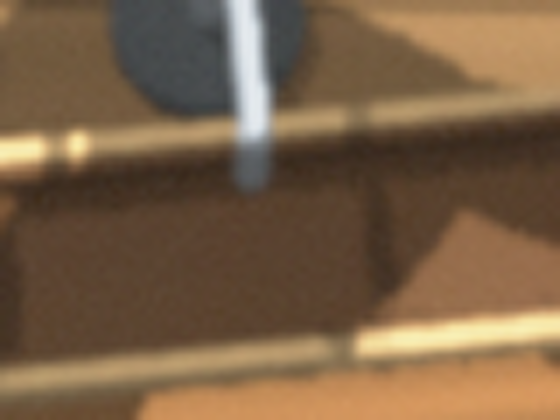

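The near tip in the top view is at about (325.5,186.4). Next I'll simulate a corrective pulse of about 12.5 mm.

```bash
cat > sim.py <<'E'
import numpy as np
def sim(rows,th0=0.001,v=0,r=.105,lag=.06,tail=1.5):
    x=0;th=cmd=th0;dt=.005;out=[]
    for z in list(rows)+[0]*int(tail*10):
        c0=cmd;cmd+=-z*20/443
        for i in range(20):
            tgt=c0+(cmd-c0)*(i+1)/20;th+=(tgt-th)*dt/lag
            f=7*th
            if abs(v)<1e-4 and abs(f)<.126:v=0
            else:
                a=f-(r*np.sign(v) if abs(v)>1e-4 else r*np.sign(f))-v/.45
                vn=v+a*dt
                v=0 if v*vn<0 else vn
            x+=v*dt
        out.append(round(x*1000,1))
    return out
E
python3 - <<'E'
from h import *
from sim import sim
x=onz("top",325.5,186.4,245);print("near top",x,(x-H)@U)
p,e=tri((325.4,153.6),(325.5,186.4));print(p,e,(p-H)@U)
print("first",sim([-.25]*4+[0]*24,-.0044)[:26])
for r in(.095,.105,.115):
  for n in(0,1,2,3):print(r,n,sim([-.35,-.35]+[0]*n+[.35,.35],r=r)[-1],sim([-.45,-.45]+[0]*n+[.45,.45],r=r)[-1])
E
```

```text
near top [574.32260796  -4.08668328 245.        ] 223.84363203211183
[574.77526013  -4.52192213 248.41457816] 2.5709611526710545 224.32436941021027
first [0.0, 0.0, np.float64(0.0), np.float64(0.6), np.float64(2.4), np.float64(5.3), np.float64(9.2), np.float64(14.0), np.float64(19.4), np.float64(25.4), np.float64(31.8), np.float64(38.5), np.float64(45.6), np.float64(52.8), np.float64(60.2), np.float64(67.8), np.float64(75.4), np.float64(83.2), np.float64(91.0), np.float64(98.9), np.float64(106.8), np.float64(114.8), np.float64(122.8), np.float64(130.8), np.float64(138.8), np.float64(146.9)]
0.095 0 2.1 4.6
0.095 1 5.6 10.4
0.095 2 9.8 17.1
0.095 3 14.5 24.4
0.105 0 1.7 3.8
0.105 1 4.7 9.1
0.105 2 8.4 15.3
0.105 3 12.6 22.1
0.115 0 1.3 3.2
0.115 1 3.9 7.9
0.115 2 7.2 13.6
0.115 3 10.9 19.9
```

Request:
jog_arm(steps=[[0,0,-0.35,0],[0,0,-0.35,0],[0,0,0,0],[0,0,0,0],[0,0,0,0],[0,0,0.35,0],[0,0,0.35,0],[0,0,0,0]])

```text
time: 13.7
tcp_pos: [600.5, -221.2, 223.9]
tool_rot: [-0.056, 0.998, 0.002, -0.0]
ft_force: [3.0, 5.1, -3.6]
opening: 0.141
gripper_force: 59.0
```

Request:
jog_arm(steps=[[0,0,0,0],[0,0,0,0],[0,0,0,0],[0,0,0,0],[0,0,0,0],[0,0,0,0],[0,0,0,0],[0,0,0,0]])

```text
time: 14.5
tcp_pos: [600.5, -221.2, 224.9]
tool_rot: [-0.056, 0.998, 0.002, -0.0]
ft_force: [2.1, 5.1, -3.7]
opening: 0.137
gripper_force: 59.0
```

```bash
python3 -c "
from h import *
meas('f2')
s=cv2.imread('pics/f2_side.png');t=cv2.imread('pics/f2_top.png')
c=lambda im,x,y:cv2.resize(im[y:y+80,x:x+80],(400,400),interpolation=cv2.INTER_CUBIC)
cv2.imwrite('pics/f2.png',np.hstack([c(s,255,110),c(t,235,155)]))"
```

```text
t 14.50 th 0.0010 F [ 2.1  5.1 -3.7]
side px 288.5 150.0 r 9.7 area 237 miss 3.0 horiz s 101.5
top px 270.4 199.2 r 11.6 area 348 miss 2.2 horiz s 108.5
```

View pics/f2.png

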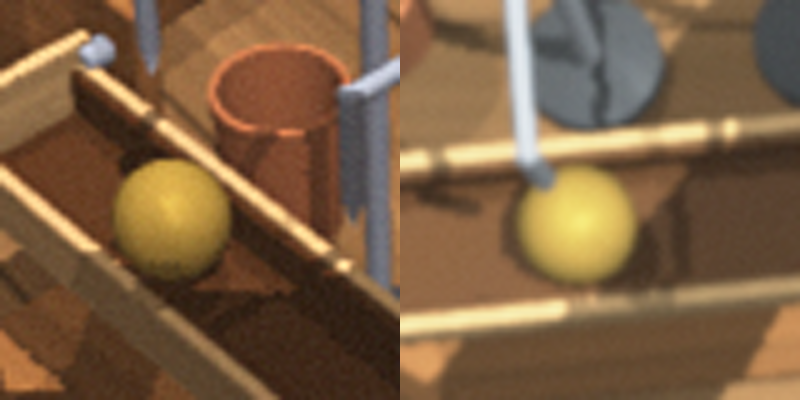

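The ball is now at s of about 108 mm against a tip at 105–107 mm: side centre (172,219), top centre (178,224). That is about 2 mm off, so I'll hold it for inspection.

Request:
jog_arm(steps=[[0,0,0,0],[0,0,0,0],[0,0,0,0],[0,0,0,0],[0,0,0,0],[0,0,0,0],[0,0,0,0],[0,0,0,0]])

```text
time: 15.4
tcp_pos: [600.5, -221.2, 224.8]
tool_rot: [-0.056, 0.998, 0.002, -0.0]
ft_force: [0.8, 4.7, -3.4]
opening: 0.141
gripper_force: 59.0
```

Request:
jog_arm(steps=[[0,0,0,0],[0,0,0,0],[0,0,0,0],[0,0,0,0],[0,0,0,0],[0,0,0,0],[0,0,0,0],[0,0,0,0]])

```text
time: 16.2
tcp_pos: [600.5, -221.2, 224.9]
tool_rot: [-0.056, 0.998, 0.002, -0.0]
ft_force: [2.5, 5.0, -2.8]
opening: 0.141
gripper_force: 59.0
```

Request:
jog_arm(steps=[[0,0,0,0],[0,0,0,0],[0,0,0,0],[0,0,0,0],[0,0,0,0],[0,0,0,0],[0,0,0,0],[0,0,0,0]])

```text
time: 17.0
tcp_pos: [600.5, -221.2, 224.9]
tool_rot: [-0.056, 0.998, 0.002, -0.0]
ft_force: [1.9, 5.4, -3.8]
opening: 0.14
gripper_force: 59.0
```

Request:
jog_arm(steps=[[0,0,0,0],[0,0,0,0],[0,0,0,0],[0,0,0,0],[0,0,0,0],[0,0,0,0],[0,0,0,0],[0,0,0,0]])

```text
time: 17.8
tcp_pos: [600.5, -221.2, 224.8]
tool_rot: [-0.056, 0.998, 0.002, -0.0]
ft_force: [2.6, 4.3, -3.9]
opening: 0.141
gripper_force: 59.0
```

Request:
jog_arm(steps=[[0,0,0,0],[0,0,0,0],[0,0,0,0],[0,0,0,0],[0,0,0,0],[0,0,0,0],[0,0,0,0],[0,0,0,0]])

```text
time: 18.6
tcp_pos: [600.5, -221.2, 224.9]
tool_rot: [-0.056, 0.998, 0.002, -0.0]
ft_force: [2.5, 4.3, -4.4]
opening: 0.136
gripper_force: 59.0
```

Request:
jog_arm(steps=[[0,0,0,0],[0,0,0,0],[0,0,0,0],[0,0,0,0],[0,0,0,0],[0,0,0,0],[0,0,0,0],[0,0,0,0]])

```text
time: 19.4
tcp_pos: [600.5, -221.2, 224.9]
tool_rot: [-0.056, 0.998, 0.002, -0.0]
ft_force: [1.8, 4.7, -3.0]
opening: 0.139
gripper_force: 59.0
```

```bash
python3 - <<'E'
from h import *
from sim import sim
meas()
for r in(.1,.11):
  for n in range(8,15):print(r,n,sim([.25]*4+[0]*n+[-.25]*4,r=r)[-1])
E
```

```text
t 19.40 th 0.0010 F [ 1.8  4.7 -3. ]
side px 288.2 150.8 r 9.7 area 255 miss 1.5 horiz s 102.2
top px 270.4 199.4 r 11.7 area 347 miss 2.6 horiz s 108.4
0.1 8 -82.7
0.1 9 -91.8
0.1 10 -101.1
0.1 11 -110.3
0.1 12 -119.6
0.1 13 -128.9
0.1 14 -138.3
0.11 8 -77.0
0.11 9 -85.7
0.11 10 -94.5
0.11 11 -103.3
0.11 12 -112.1
0.11 13 -121.0
0.11 14 -129.9
```

The ball is still there after 5 s. Now I'll roll it back about 115 mm, slightly short at first.

Request:
jog_arm(steps=[[0,0,0.25,0],[0,0,0.25,0],[0,0,0.25,0],[0,0,0.25,0],[0,0,0,0],[0,0,0,0],[0,0,0,0],[0,0,0,0]])

```text
time: 20.3
tcp_pos: [600.4, -220.8, 204.7]
tool_rot: [-0.056, 0.998, 0.002, -0.0]
ft_force: [3.0, 6.9, -2.7]
opening: 0.139
gripper_force: 58.6
```

Request:
jog_arm(steps=[[0,0,0,0],[0,0,0,0],[0,0,0,0],[0,0,0,0],[0,0,0,0],[0,0,0,0],[0,0,0,0],[0,0,-0.25,0]])

```text
time: 21.1
tcp_pos: [600.4, -221.0, 209.1]
tool_rot: [-0.056, 0.998, 0.002, -0.001]
ft_force: [2.5, 5.3, -4.8]
opening: 0.141
gripper_force: 58.5
```

Request:
jog_arm(steps=[[0,0,-0.25,0],[0,0,-0.25,0],[0,0,-0.25,0],[0,0,0,0],[0,0,0,0],[0,0,0,0],[0,0,0,0],[0,0,0,0]])

```text
time: 21.9
tcp_pos: [600.5, -221.3, 224.4]
tool_rot: [-0.056, 0.998, 0.002, -0.0]
ft_force: [2.3, 4.7, -6.0]
opening: 0.136
gripper_force: 58.4
```

```bash
python3 - <<'E'
from h import *
meas('n2')
s=cv2.imread('pics/n2_side.png');t=cv2.imread('pics/n2_top.png')
c=lambda im,x,y:cv2.resize(im[y:y+80,x:x+80],(400,400),interpolation=cv2.INTER_CUBIC)
cv2.imwrite('pics/n2.png',np.hstack([c(s,285,130),c(t,290,155)]))
E
```

```text
t 21.90 th -0.0000 F [ 2.3  4.7 -6. ]
side none
top px 332.4 191.2 r 8.6 area 137 miss 2.0 horiz s 240.2
```

View pics/n2.png

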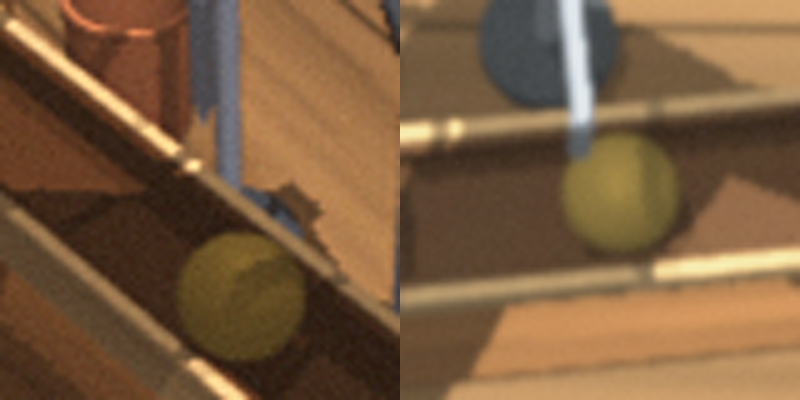

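The ball is in shadow, at side crop (241,297) and top crop (220,193). The near tip is at side (204,118) and top (180,157).

```bash
python3 - <<'E'
from h import *
from sim import sim
S=lambda u,v:(285+u/5-.4,130+v/5-.4)
T=lambda u,v:(290+u/5-.4,155+v/5-.4)
for k,s,t,z in(("ball",(241,297),(220,193),170),("near",(204,118),(180,157),245)):
    p,e=tri(S(*s),T(*t));q=[onz("side",*S(*s),z),onz("top",*T(*t),z)]
    print(k,np.round(p,1),round(e,1),"s",[round(float((x-H)@U),1) for x in(p,*q)])
for r in(.095,.1,.105):
  for n in(1,2,3,4):print(r,n,sim([-.35,-.35]+[0]*n+[.35,.35],th0=0,r=r)[-1])
E
```

```text
ball [577.8 -22.8 167.9] 1.5 s [242.8, 244.4, 242.3]
near [575.1  -4.6 249.4] 2.0 s [224.4, 221.1, 224.1]
0.095 1 4.9
0.095 2 8.7
0.095 3 13.1
0.095 4 17.8
0.1 1 4.4
0.1 2 8.1
0.1 3 12.2
0.1 4 16.7
0.105 1 4.0
0.105 2 7.5
0.105 3 11.4
0.105 4 15.6
```

The ball overshot to 242.5 mm against a tip at about 223.5 mm. Roll back about 19 mm towards the hinge.

Request:
jog_arm(steps=[[0,0,-0.37,0],[0,0,-0.37,0],[0,0,0,0],[0,0,0,0],[0,0,0,0],[0,0,0,0],[0,0,0,0],[0,0,0.35,0]])

```text
time: 22.8
tcp_pos: [600.5, -221.2, 232.8]
tool_rot: [-0.056, 0.998, 0.002, -0.0]
ft_force: [3.4, 5.6, -6.2]
opening: 0.143
gripper_force: 58.6
```

Request:
jog_arm(steps=[[0,0,0.35,0],[0,0,0,0],[0,0,0,0],[0,0,0,0],[0,0,0,0],[0,0,0,0],[0,0,0,0],[0,0,0,0]])

```text
time: 23.6
tcp_pos: [600.5, -221.3, 225.2]
tool_rot: [-0.056, 0.998, 0.002, -0.001]
ft_force: [2.6, 5.3, -5.6]
opening: 0.139
gripper_force: 58.7
```

```bash
python3 - <<'E'
from h import *
meas('n3')
s=cv2.imread('pics/n3_side.png');t=cv2.imread('pics/n3_top.png')
c=lambda im,x,y:cv2.resize(im[y:y+80,x:x+80],(400,400),interpolation=cv2.INTER_CUBIC)
cv2.imwrite('pics/n3.png',np.hstack([c(s,285,130),c(t,290,155)]))
E
```

```text
t 23.60 th 0.0018 F [ 2.6  5.3 -5.6]
side none
top px 324.5 192.0 r 9.0 area 153 miss 1.8 horiz s 223.4
```

View pics/n3.png

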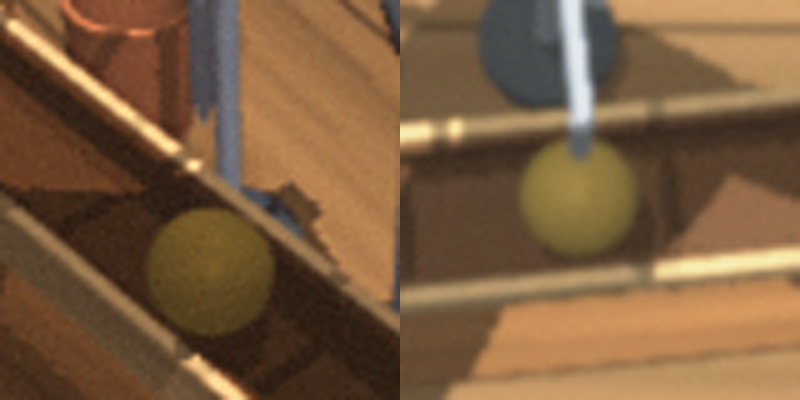

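The ball is at top crop (178,196) and side crop (211,271), directly under the tip at (180,157). That puts s at about 225 mm against 224 mm. Hold for inspection.

Request:
jog_arm(steps=[[0,0,0,0],[0,0,0,0],[0,0,0,0],[0,0,0,0],[0,0,0,0],[0,0,0,0],[0,0,0,0],[0,0,0,0]])

```text
time: 24.5
tcp_pos: [600.5, -221.3, 225.2]
tool_rot: [-0.056, 0.998, 0.002, -0.001]
ft_force: [2.4, 5.9, -4.9]
opening: 0.133
gripper_force: 58.7
```

Request:
jog_arm(steps=[[0,0,0,0],[0,0,0,0],[0,0,0,0],[0,0,0,0],[0,0,0,0],[0,0,0,0],[0,0,0,0],[0,0,0,0]])

```text
time: 25.3
tcp_pos: [600.5, -221.3, 225.2]
tool_rot: [-0.056, 0.998, 0.002, -0.001]
ft_force: [2.5, 5.2, -6.1]
opening: 0.139
gripper_force: 58.7
```

Request:
jog_arm(steps=[[0,0,0,0],[0,0,0,0],[0,0,0,0],[0,0,0,0],[0,0,0,0],[0,0,0,0],[0,0,0,0],[0,0,0,0]])

```text
time: 26.1
tcp_pos: [600.5, -221.3, 225.2]
tool_rot: [-0.056, 0.998, 0.002, -0.001]
ft_force: [2.5, 5.6, -5.6]
opening: 0.137
gripper_force: 58.7
```

Request:
jog_arm(steps=[[0,0,0,0],[0,0,0,0],[0,0,0,0],[0,0,0,0],[0,0,0,0],[0,0,0,0],[0,0,0,0],[0,0,0,0]])

```text
time: 26.9
tcp_pos: [600.5, -221.3, 225.2]
tool_rot: [-0.056, 0.998, 0.002, -0.001]
ft_force: [2.2, 5.8, -5.5]
opening: 0.134
gripper_force: 58.7
```

Request:
jog_arm(steps=[[0,0,0,0],[0,0,0,0],[0,0,0,0],[0,0,0,0],[0,0,0,0],[0,0,0,0],[0,0,0,0],[0,0,0,0]])

```text
time: 27.7
tcp_pos: [600.5, -221.3, 225.2]
tool_rot: [-0.056, 0.998, 0.002, -0.001]
ft_force: [2.2, 4.6, -5.4]
opening: 0.143
gripper_force: 58.7
```

Request:
jog_arm(steps=[[0,0,0,0],[0,0,0,0],[0,0,0,0],[0,0,0,0],[0,0,0,0],[0,0,0,0],[0,0,0,0],[0,0,0,0]])

```text
time: 28.5
tcp_pos: [600.5, -221.3, 225.2]
tool_rot: [-0.056, 0.998, 0.002, -0.001]
ft_force: [2.2, 6.0, -5.2]
opening: 0.136
gripper_force: 58.7
```

Request:
jog_arm(steps=[[0,0,0,0],[0,0,0,0],[0,0,0,0],[0,0,0,0],[0,0,0,0],[0,0,0,0],[0,0,0,0],[0,0,0,0]])

```text
time: 29.3
tcp_pos: [600.5, -221.3, 225.2]
tool_rot: [-0.056, 0.998, 0.002, -0.0]
ft_force: [1.7, 6.6, -5.3]
opening: 0.139
gripper_force: 58.7
```

```bash
python3 - <<'E'
from h import *
S=lambda u,v:(285+u/5-.4,130+v/5-.4)
T=lambda u,v:(290+u/5-.4,155+v/5-.4)
p,e=tri(S(211,271),T(178,196));print(p,e,(p-H)@U)
meas('n4')
a,b=(cv2.imread(f'pics/{k}_top.png')[170:215,300:350].astype(int) for k in('n3','n4'));print(abs(a-b).mean(),abs(a-b).max())
E
```

```text
[576.26418154  -4.99392029 168.24921201] 1.4746284969307237 224.95140115779242
t 29.30 th 0.0018 F [ 1.7  6.6 -5.3]
side none
top px 325.1 192.0 r 9.9 area 182 miss 1.7 horiz s 224.6
1.4685925925925927 12
```

The ball has lain still for over 5 s, about 1 mm from the tip's measured position. Handing in.

```bash
python3 -c "
from plant import env
print(env.close_job())"
```

```text
the job is handed in; nothing more can be done
None
```

The job is handed in: the ball lay still for about 5 s within roughly 3 mm of the far pointer, then over 5 s about 1 mm from the near one, where it remains with the trough held near level; it first rolled about 19 mm past the near pointer and I brought it back.

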